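Slide the tube carrier onto the reader's locating pins

ROBOT

A 6-joint arm with a two-finger parallel gripper is mounted at the origin on the work surface. World frame = base frame: x ahead of the robot, y to its left, z up, the work surface at z = 0. Lengths are in m, angles in rad, forces in N, time in s.
With the tool pointing down it reaches from about 0.425 to 0.95 m from the base axis. Payload 3.5 kg.
Tool frame: the origin (TCP) lies between the finger pads; the fingertips stand 17 mm ahead of it and the grasp point (between the pads) lies 2 mm behind it (ctrl.tip_reach is the distance from the TCP to the fingertips, in m); z points along the fingers, y is the direction in which the jaws open and shut (so a half turn about z gives the same grasp; the last joint's range is limited). The gripper opens to 85 mm and grips with 20 to 120 N. Pads are 22 mm wide; open, the fingers measure 114 mm over their backs; the gripper's body (76 mm by 85 mm) begins 54 mm behind the grasp point. The pads swing forward as they close: fully open they stand 13 mm farther back than shut.
Start: joints at [-1.409, 0.286, 1.577, -0, 1.279, -0.15], TCP at [0.207, -0.642, 0.248] pointing down, gripper open.
Joint ranges: [-2.77, 2.77], [-0.9, 2.22], [0.21, 2.48], [-1.53, 4.67], [0.24, 2.81], [-2.84, 2.84]. Speed limits (rad/s): [2.79, 2.79, 3.14, 3.14, 3.14, 3.14].

INTERFACE

Orientations are given as a unit quaternion [x, y, z, w].
In Python, from plant import monitor, imaging, workorder, ctrl gives the robot as it stands.
- The arm moves only by the tool send_rows, never from a script. Its argument "rows" is a list of rows, each a list of 4 numbers: the shift along the world's x, y, z normalised to -1 to 1, where 1 is 0.3 m, then the turn about the world's z normalised to -1 to 1, where 1 is 360 degrees. A call has 1 to 20 rows; each row is the pose to reach, as a shift and turn from the pose commanded when the call began, turning the shorter way round; what a row does not reach only later rows make up. A row lasts 1/8 s, in which the tool goes at most 62.5 mm and 10.7 degrees, less where a joint would pass 70% of its speed; a pose out of reach is approached as far as the arm can. A call with a number of a shift or a turn outside -1 to 1 is refused whole. A call with a gripper value outside its range is refused whole. "jaw" is the closure, from 0 (fully open) to 1 (shut), set as the call begins (left out, the last holds). The fingers move at their own pace and stop on an object; "newtons" is the grip in N (left out, the last holds). Time passes only in rows, so rows that repeat a pose let the fingers close. It gives the time, the measured TCP pose, the force and the opening at its end, in the units of the state.
- monitor.get_state(): the state, without advancing time (a new reading comes with each control period).
- imaging.read_camera(name): name is "scene" or "top" or "wrist"; returns the picture (420x560x3 uint8, red, green, blue); there is no depth.
- imaging.calibration(name): a dict with "intrinsics" (3x3 intrinsics, pixels), "cam_to_world" (4x4, takes a point from camera to world coordinates). Camera axes: x right, y up, looking along -z (the intrinsics and any distortion apply to the point x, -y, -z); pixel columns grow to the right and rows downward; lengths in m; the calibration is good to about 2 mm. The wrist camera is an equidistant fisheye: a pixel r from the principal point sees the ray r / f radians off the axis. A picture is of the moment at which its call begins: read the wrist's pose just before it. calibration takes no time and is no camera call; for the wrist camera it gives the pose at the moment of the call.
- workorder.sign_off(): hands the job in, once; it reports no verdict.
The state is a dict: "time": time; "qpos": joint angles; "dq": joint speeds; "joint_efforts": joint torques, N m; "eef_pos": TCP position; "tcp_rot": TCP orientation; "contact_force": force on the tool from outside, world axes, zero at the start; "wrist_torque": the same for the moment, N m; "opening": opening from 0.0 (shut) to 1.0 (fully open).
Only numpy, scipy, OpenCV 4.12 (cv2) and the standard library are available. Lean on these libraries where they do the work, as an engineer would, in place of code of your own. Each camera call takes 0.05 s, during which the arm holds its last target.

TASK

Push the yellow tube carrier sideways along the aluminium ledge, square to the blue guide rail, until its two holes drop over the two brass locating pins and it sits flat on the black nest floor in front of the reader. Only push it with the fingers: do not pick it up or tip it, and leave the other things on the bench where they are.

Things in the scene. Friction and masses are not known exactly. Their poses are not given: they have to be found in the camera images.
- dock: Fixed loading dock of a tube reader: ledge, rail, nest with two pins, reader head. Origin: on the table (z = 0) under the ledge's end edge, on the pins' middle line. Its +y runs along the ledge towards the reader, +x away from the robot, z up; it stands yawed by up to 0.25 rad. All dock numbers below are in mm in this frame.
- ledge (a point): Middle (x = 0) of the end edge of the bare aluminium ledge, at its flat top, z = 30. The ledge spans x -85 to +51.5, y -210 to 0.
- rail (a point): Middle of the blue guide rail's upper edge on its straight face towards the robot, which lies at x = +51.5, parallel to y, y -210 to +40; rail 10 thick, top at z = 42. A carrier lying flat against it is square and only 1.5 mm off the pins' middle line, well within the pins' catch.
- nest (a point): Point on the flat black nest floor midway between the two pins (x = 0, y = 55, z = 20). The floor spans x -85 to +51.5, y 0 to 125 and lies 10 mm below the ledge's top.
- reader (a point): Top centre of the white reader head, a fixed box at x -95 to +75, y 125 to 225, 100 mm tall.
- pin_a (a point): Tip of the locating pin nearer the robot, at x = -33, y = 55: round brass pin 11 mm across, 9 mm tall above the nest floor (its tip 1 mm below the ledge's top), the upper 4 mm tapering to 4 mm across.
- pin_b (a point): Tip of the other locating pin, at x = +33, y = 55; same size.
- carrier: Loose tube carrier, 0.25 to 0.5 kg, starting flat on the ledge, short of the nest, up to about 30 mm off the rail and turned up to 0.25 rad from the dock's axes. Origin: centre of the underside of its yellow plate, 100 x 100 mm, 8 mm thick. Seated, its axes match the dock's and its origin is at dock x 0, y 55, z 20, with 2 mm play. It slides with ordinary friction.
- block (a point): Centre of the green block on the carrier's plate, firm to push on: carrier x -35 to +35, y -46 to -10, from 8 to 42 mm above the plate's underside; three fixed capped tubes in it reach 59 mm. The block is on the trailing (-y) side, so the carrier stays level on ledge edge and pin tips until its holes meet the pins as its trailing edge leaves the ledge; then it drops 10 mm.
- hole_a (a point): Centre of the carrier's round through hole, 15 mm across, at carrier x = -33, y = 0 mm, at the plate's underside; belongs on pin_a.
- hole_b (a point): The same for the hole at carrier x = +33, y = 0 mm; belongs on pin_b.
- jar: Bystander: closed specimen jar with orange cap, 52 mm across, 62 mm tall; origin at the centre of its underside.
- tip_box: Bystander: closed magenta box with a white band, 80 x 115 x 45 mm tall; origin at the centre of its underside.
- slide_box: Bystander: flat red slide box with a glassy lid, 80 x 100 x 28 mm tall; origin at the centre of its underside.
- timer: Bystander: small white bench timer lying flat, 60 x 75 x 22 mm tall; origin at the centre of its underside.
- beaker: Bystander: clear plastic beaker, 64 mm across, 75 mm tall; origin at the centre of its underside.
- tube_rack: Bystander: green wire tube rack holding tubes, 70 x 190 mm, 95 mm tall with its tubes; origin at the centre of its underside.
Not all that is in view belongs to the job. There is more than one size of the carrier; the one meant has the size given above.

How it is judged:
By the outcome, as a careful person would: the job done as asked, in the order asked, and still so for the second after the job is handed in, with the robot touching nothing.
It also fails if it takes over 69 s, if anything falls off the work surface, if the arm or the gripper's body presses on something with over 40 N, if the wrist force passes 120 N, or if a joint passes its speed limit or range.

## Working session

There is one attempt and no reset: what is moved stays moved. The work goes in short steps, Python scripts to look and compute and a tool call to move; the robot and the scene stay as the last step left them, time stands still between calls to the robot, and variables do not carry over. Pictures are saved under pics/ and viewed, and the job is handed in when it is done.

Besides the shell and the picture viewer there is one more tool, called after "Call:" in YAML: its name, and indented under it one key for each argument. send_rows: Moves the arm, as the interface text tells. Scaled input: -1 to 1 covers 0.3 m each way for a shift and 360 degrees each way for a turn. Its arguments: {"type":"object","properties":{"rows":{"type":"array"},"jaw":{"type":"number"},"newtons":{"type":"number"}},"required":["rows"]}

```bash
ls; mkdir -p pics
python3 - <<'E'
from plant import monitor, imaging, workorder, ctrl
import cv2
print(monitor.get_state())
for n in ["scene","top","wrist"]:
    c=imaging.calibration(n); print(n,c)
    cv2.imwrite(f"pics/{n}0.png",cv2.cvtColor(imaging.read_camera(n),cv2.COLOR_RGB2BGR))
E
```

```text
pics
{'time': 0.0, 'qpos': array([-1.40896605e+00,  2.87176297e-01,  1.57818673e+00, -4.36018398e-05,
        1.27858684e+00, -1.50001017e-01]), 'dq': array([ 0.0022513 ,  0.00222002,  0.00104075, -0.00019175, -0.00053587,
        0.00295632]), 'joint_efforts': array([ 1.32420668e-03, -4.05971396e+01, -2.92626840e+01, -1.15993521e-04,
        5.79556392e-03, -9.38133326e-06]), 'eef_pos': array([ 0.20700861, -0.64182249,  0.24693477]), 'tcp_rot': array([ 9.87868094e-01,  1.55290822e-01, -2.78399597e-05, -1.17846066e-03]), 'contact_force': array([-0.42681559,  0.01644886,  0.38165797]), 'wrist_torque': array([0.0131259 , 0.00386141, 0.0500378 ]), 'opening': 1.000633334042754}
scene {'intrinsics': array([[390.87714437,   0.        , 284.35836131],
       [  0.        , 390.87714437, 215.62512866],
       [  0.        ,   0.        ,   1.        ]]), 'cam_to_world': array([[ 0.05245942, -0.70629213,  0.7059741 ,  1.34350301],
       [ 0.99844144,  0.02361371, -0.0505677 , -0.00701418],
       [ 0.0190449 ,  0.70752655,  0.70643009,  0.83686667],
       [ 0.        ,  0.        ,  0.     
[... 194 characters left out ...]
 'cam_to_world': array([[ 0.00966484,  0.99608188, -0.08790612,  0.47127192],
       [-0.99971235,  0.00769536, -0.02271568,  0.00808938],
       [-0.02195021,  0.08810038,  0.99586973,  1.14816945],
       [ 0.        ,  0.        ,  0.        ,  1.        ]])}
wrist {'intrinsics': array([[325.1922621 ,   0.        , 275.56627158],
       [  0.        , 325.1922621 , 212.36081416],
       [  0.        ,   0.        ,   1.        ]]), 'cam_to_world': array([[ 0.3070852 ,  0.91165005,  0.27311695,  0.27648585],
       [-0.95168039,  0.29469907,  0.08635328, -0.61963318],
       [-0.00176334, -0.28643786,  0.9580972 ,  0.37120103],
       [ 0.        ,  0.        ,  0.        ,  1.        ]])}
```

View pics/scene0.png

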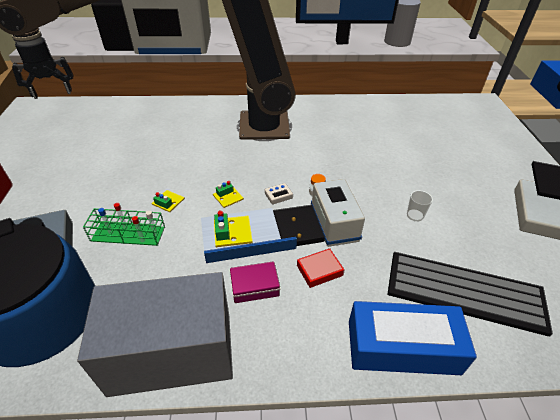

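View pics/top0.png

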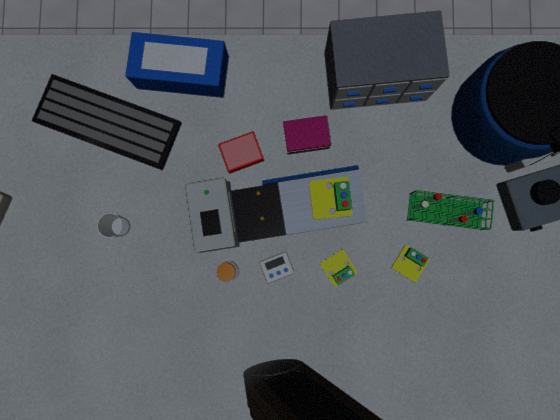

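View pics/wrist0.png

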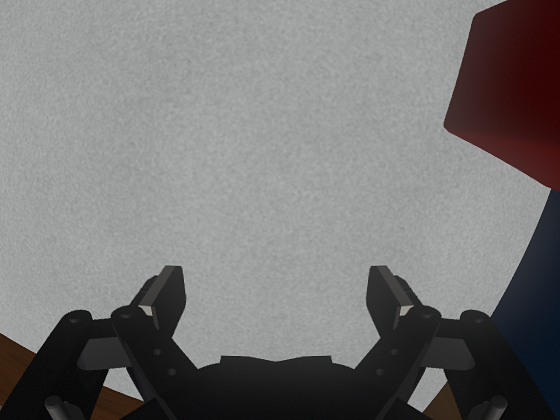

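The scene picture shows three yellow carriers: one on the ledge (scene 227,229; top 331,197) and two smaller ones on the table (scene 228,195 and 168,200; top 340,268 and 410,263). By the description it is the one on the ledge. I'll check it in a close crop.

```bash
cat > h.py <<'E'
import numpy as np, cv2
from plant import monitor, imaging, workorder, ctrl
def ray(n,u,v,c=None):
    c=c or imaging.calibration(n); K=c["intrinsics"];T=c["cam_to_world"]
    d=np.array([(u-K[0,2])/K[0,0],(v-K[1,2])/K[1,1]])
    if n=="wrist":
        r=np.hypot(*d); s=np.sin(r)/r if r>0 else 1; p=np.array([d[0]*s,-d[1]*s,-np.cos(r)])
    else: p=np.array([d[0],-d[1],-1.])
    return T[:3,3],T[:3,:3]@p
def onz(n,u,v,z,c=None):
    o,d=ray(n,u,v,c); return o+d*(z-o[2])/d[2]
def proj(n,P,c=None):
    c=c or imaging.calibration(n);K=c["intrinsics"];T=c["cam_to_world"]
    p=T[:3,:3].T@(np.array(P)-T[:3,3]); p=np.array([p[0],-p[1],-p[2]])
    if n=="wrist":
        r=np.hypot(p[0],p[1]);th=np.arctan2(r,p[2]); q=p[:2]/r*th
    else: q=p[:2]/p[2]
    return K[:2,:2]@q+K[:2,2]
def save(n,name):
    c=imaging.calibration(n); im=cv2.cvtColor(imaging.read_camera(n),cv2.COLOR_RGB2BGR); cv2.imwrite(f"pics/{name}.png",im); return im,c
def crop(im,x0,x1,y0,y1,name,k=4):
    cv2.imwrite(f"pics/{name}.png",cv2.resize(im[y0:y1,x0:x1],None,fx=k,fy=k,interpolation=cv2.INTER_CUBIC))
E
python3 - <<'E'
from h import *
im=cv2.imread("pics/top0.png"); crop(im,180,380,150,300,"ctop")
im=cv2.imread("pics/scene0.png"); crop(im,190,370,160,270,"cscene")
E
```

```text
(no output)
```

View pics/ctop.png

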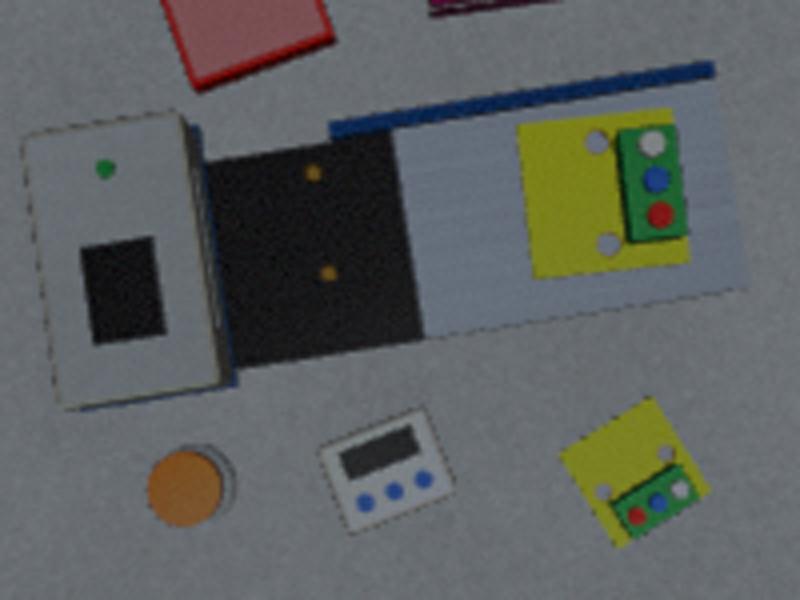

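View pics/cscene.png

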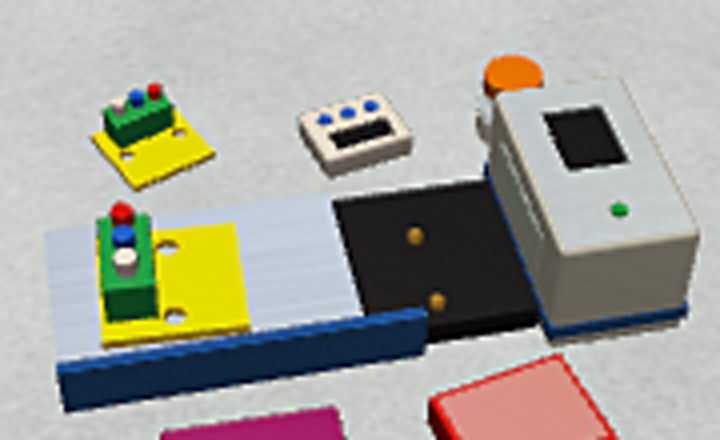

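The crop shows the carrier flat on the ledge, corners at crop (518,124), (537,278), (689,262) and (672,110), near the blue rail. The pins are at (313,173) and (328,273). Next, measurements.

Run:
```python
from h import *
np.set_printoptions(precision=4,suppress=True)
C=imaging.calibration("top")
im=cv2.imread("pics/top0.png"); hsv=cv2.cvtColor(im,cv2.COLOR_BGR2HSV)
f=lambda x,y,z:onz("top",x/4+180-.375,y/4+150-.375,z,C)
# pins by colour in the nest
m=cv2.inRange(hsv,(10,80,60),(25,255,255)); m[:, :235]=0; m[:,285:]=0; m[:185]=0;m[235:]=0
n,l,s,c=cv2.connectedComponentsWithStats(m); print(s[1:],c[1:])
pins=[onz("top",*p,.027,C) for p in c[1:]]; print("pins",pins)
pb,pa=f(313,173,.027),f(328,273,.027); print(pa,pb,np.linalg.norm(pa-pb))
r1,r2=f(330,137,.042),f(714,76,.042); print("rail",r1,r2,np.linalg.norm(r1-r2))
e1,e2=f(392,130,.03),f(424,338,.03); print("edge",e1,e2,np.linalg.norm(e1-e2))
yr=(r1-r2)[:2];print("yaw rail",np.arctan2(-yr[0],yr[1]),"pins",np.arctan2((pb-pa)[1],(pb-pa)[0]), "edge",np.arctan2((e1-e2)[1],(e1-e2)[0]))
# carrier
k=[f(*p,.038) for p in [(518,124),(537,278),(689,262),(672,110)]]
for i in range(4): print(k[i],np.linalg.norm(k[i]-k[(i+1)%4]))
hb,ha=f(597,142,.038),f(609,244,.038); print("holes",ha,hb,np.linalg.norm(ha-hb),np.arctan2((hb-ha)[1],(hb-ha)[0]),(ha+hb)/2)
print("centre",np.mean(k,0))
S=imaging.calibration("scene")
g=lambda x,y,z:onz("scene",x/4+190-.375,y/4+160-.375,z,S)
print("scene pins",g(416,235,.028),g(437,300,.028),"rail",g(425,311,.042),g(60,365,.042),"edge",g(333,201,.03))
print("scene plate",g(246,328,.038),g(235,223,.038),g(102,342,.038),"holes",g(167,247,.038),g(175,316,.038))
```

```text
[[257 191   3   4  10]
 [260 217   4   3  10]] [[258.  192.8]
 [261.8 218. ]]
pins [array([0.6079, 0.0867, 0.027 ]), array([0.5427, 0.076 , 0.027 ])]
[0.5431 0.0765 0.027 ] [0.6077 0.087  0.027 ] 0.06550108100242669
rail [0.6291 0.0754 0.042 ] [ 0.6699 -0.1691  0.042 ] 0.24789866787031514
edge [0.6356 0.0362 0.03  ] [0.5018 0.0144 0.03  ] 0.13556362550241174
yaw rail 0.1654076388100336 pins 0.16172220903658838 edge 0.16107886094847929
[ 0.6388 -0.0446  0.038 ] 0.0993481711789456
[ 0.5403 -0.057   0.038 ] 0.09680248656424813
[ 0.5512 -0.1532  0.038 ] 0.09781573729144781
[ 0.6485 -0.1429  0.038 ] 0.09870982826654669
holes [ 0.5623 -0.1026  0.038 ] [ 0.6276 -0.0951  0.038 ] 0.06572191701944263 0.1154729364538059 [ 0.5949 -0.0988  0.038 ]
centre [ 0.5947 -0.0994  0.038 ]
scene pins [0.5474 0.0773 0.028 ] [0.6116 0.0875 0.028 ] rail [0.6341 0.0769 0.042 ] [ 0.673  -0.1664  0.042 ] edge [0.5119 0.018  0.03  ]
scene plate [ 0.6416 -0.045   0.038 ] [ 0.5407 -0.0537  0.038 ] [ 0.6506 -0.1411  0.038 ] holes [ 0.5632 -0.1015  0.038 ] [ 0.629  -0.0933  0.038 ]
```

Call:
send_rows:
  rows:
    - [0.08, 0.14, 0, -0.006]
    - [0.16, 0.28, 0, -0.012]
    - [0.24, 0.42, 0, -0.018]
    - [0.32, 0.56, 0, -0.0237]
    - [0.4, 0.7, 0, -0.0237]
    - [0.48, 0.84, 0, -0.0237]
    - [0.53, 0.93, 0, -0.0237]
    - [0.53, 0.93, 0, -0.0237]
  jaw: 1
  newtons: 30

```text
time: 1.15
eef_pos: [0.3668, -0.3617, 0.2481]
tcp_rot: [0.997, 0.083, -0.0, -0.0]
contact_force: [-0.6, -0.2, 1.1]
opening: 0.0
```

Call:
send_rows:
  rows:
    - [0.08, 0.14, 0, 0]
    - [0.16, 0.28, 0, 0]
    - [0.24, 0.42, 0, 0]
    - [0.32, 0.56, -0.05, 0]
    - [0.4, 0.7, -0.15, 0]
    - [0.45, 0.79, -0.25, 0]
    - [0.477, 0.823, -0.32, 0]
    - [0.477, 0.823, -0.4, 0]
    - [0.477, 0.823, -0.4, 0]

```text
time: 2.28
eef_pos: [0.5078, -0.1167, 0.126]
tcp_rot: [0.997, 0.081, -0.002, -0.001]
contact_force: [0.7, -0.4, 0.5]
opening: -0.003
```

Run:
```python
from h import *
print(monitor.get_state()["eef_pos"])
im,c=save("wrist","w1"); im,c=save("top","t1")
crop(im,230,380,150,290,"t1c",4)
im,c=save("scene","s1");crop(im,190,370,160,270,"s1c",4)
```

```text
[ 0.50775432 -0.1166938   0.12601356]
```

View pics/w1.png

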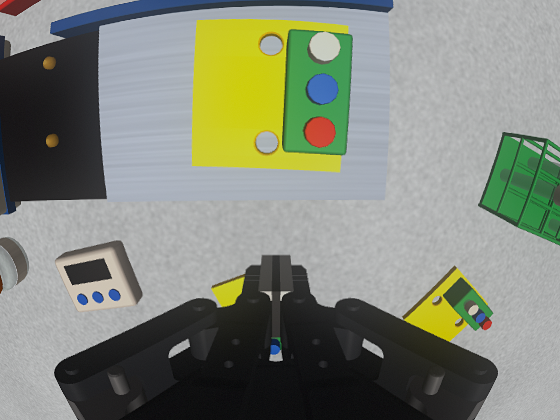

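View pics/s1c.png

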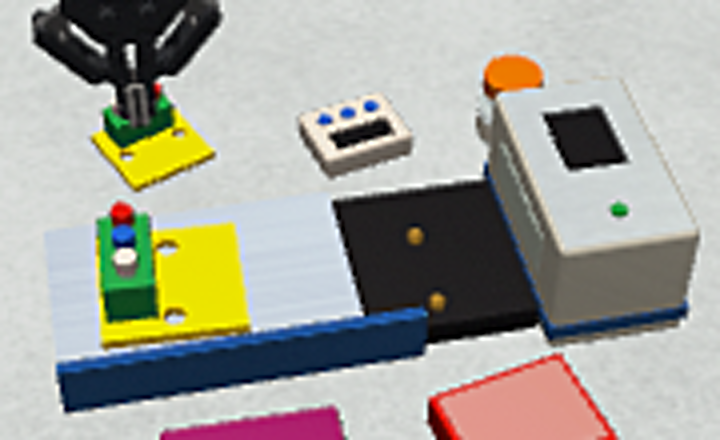

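The wrist view shows the carrier, with holes at (271,44) and (266,142), ahead of the shut fingers. The pins are at (50,63) and (52,140), and the rail is behind at the top.

Run:
```python
from h import *
np.set_printoptions(precision=4,suppress=True)
c=imaging.calibration("wrist")
w=lambda u,v,z:onz("wrist",u,v,z,c)[:2]
pb,pa=w(50,63,.027),w(52,140,.027);hb,ha=w(271,44,.038),w(266,142,.038)
print(pa,pb,np.linalg.norm(pa-pb),(pa+pb)/2,np.arctan2(*(pb-pa)[::-1]))
print(ha,hb,np.linalg.norm(ha-hb),(ha+hb)/2,np.arctan2(*(hb-ha)[::-1]))
print("plate",w(192,164,.038),w(340,171,.038),"ledge",w(107,199,.03),w(98,28,.03))
print(w(52,32,.042),w(392,8,.042), "tip at", w(276,258,.110))
```

```text
[0.5466 0.0741] [0.6104 0.0844] 0.06460228707570204 [0.5785 0.0792] 0.15937059919485558
[ 0.5651 -0.1022] [ 0.6306 -0.0948] 0.06595108286595261 [ 0.5979 -0.0985] 0.11159905378762261
plate [ 0.5431 -0.0545] [ 0.5543 -0.1547] ledge [0.5055 0.0147] [0.6372 0.0385]
[0.6335 0.0752] [ 0.6742 -0.1703] tip at [ 0.5167 -0.1166]
```

Call:
send_rows:
  rows:
    - [0, 0, -0.1, 0]
    - [0, 0, -0.19, 0]
    - [0, 0, -0.245, 0]
    - [0, 0, -0.245, 0]
    - [0, 0, -0.245, 0]

```text
time: 3.05
eef_pos: [0.5101, -0.117, 0.0561]
tcp_rot: [0.997, 0.081, 0.001, 0.001]
contact_force: [-0.2, -1.1, 0.2]
opening: 0.001
```

Call:
send_rows:
  rows:
    - [0, 0, -0.017, 0]
    - [0.03, 0.005, -0.017, 0]
    - [0.06, 0.01, -0.017, 0]
    - [0.075, 0.012, -0.017, 0]
    - [0.085, 0.014, -0.017, 0]
    - [0.092, 0.0152, -0.017, 0]
    - [0.1, 0.0164, -0.017, 0]
    - [0.1, 0.0164, -0.017, 0]

```text
time: 4.05
eef_pos: [0.5391, -0.1115, 0.0496]
tcp_rot: [0.997, 0.081, -0.0, -0.0]
contact_force: [-0.3, -0.8, 1.0]
opening: -0.001
```

Call:
send_rows:
  rows:
    - [0.006, 0.001, 0.003, 0]
    - [0.012, 0.002, 0.003, 0]
    - [0.018, 0.003, 0.003, 0]
    - [0.023, 0.0038, 0.003, 0]
    - [0.028, 0.0046, 0.003, 0]
    - [0.028, 0.0046, 0.003, 0]

```text
time: 4.8
eef_pos: [0.5465, -0.1105, 0.0504]
tcp_rot: [0.997, 0.082, -0.002, -0.0]
contact_force: [-4.9, -1.3, 1.9]
opening: 0.001
```

Run:
```python
from h import *
im,c=save("wrist","w2")
```

```text
(no output)
```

View pics/w2.png

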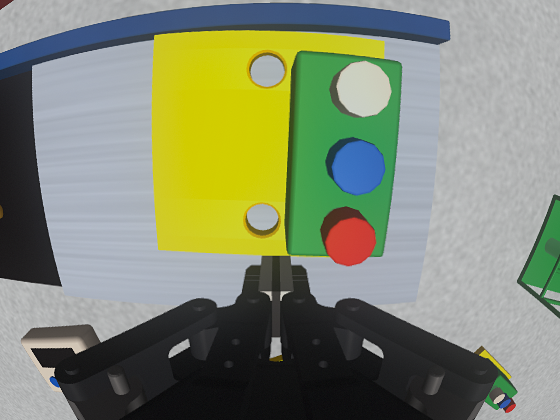

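Contact. The leading corner, at (155,35), is about at the rail, and the trailing corner, at (384,41), still shows a gap. I'll keep pushing gently.

Call:
send_rows:
  rows:
    - [0.0033, 0.0005, 0, 0]
    - [0.0067, 0.0011, 0, 0]
    - [0.0067, 0.0011, 0, 0]
    - [0.0067, 0.0011, 0, 0]

```text
time: 5.35
eef_pos: [0.547, -0.1106, 0.0504]
tcp_rot: [0.997, 0.082, -0.004, -0.0]
contact_force: [-10.1, -4.3, 4.8]
opening: -0.004
```

Run:
```python
from h import *
im,c=save("wrist","w3"); crop(im,130,470,0,120,"w3c",2.35)
```

```text
(no output)
```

View pics/w3c.png

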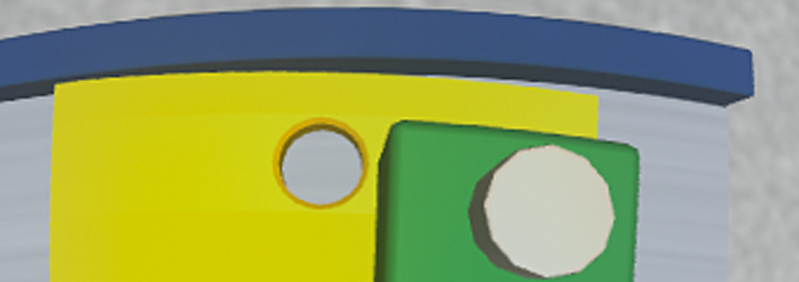

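The leading corner is on the rail, but the trailing gap remains at about 4 mm and force is building. I'll back off and push nearer the trailing side, slightly higher.

Call:
send_rows:
  rows:
    - [-0.023, -0.0038, 0.003, 0]
    - [-0.023, -0.0038, 0.006, 0]
    - [-0.013, -0.045, 0.006, 0]
    - [-0.0095, -0.086, 0.006, 0]
    - [-0.0095, -0.086, 0.006, 0]
    - [-0.003, -0.085, 0.006, 0]
    - [0.003, -0.084, 0.006, 0]
    - [0.007, -0.083, 0.006, 0]
    - [0.007, -0.083, 0.006, 0]

```text
time: 6.52
eef_pos: [0.5514, -0.1348, 0.0523]
tcp_rot: [0.997, 0.082, -0.001, 0.0]
contact_force: [-3.5, -2.1, 0.9]
opening: -0.006
```

Call:
send_rows:
  rows:
    - [0.004, 0.0007, 0, 0]
    - [0.008, 0.0013, 0, 0]
    - [0.011, 0.0018, 0, 0]
    - [0.011, 0.0018, 0, 0]

```text
time: 7.02
eef_pos: [0.5536, -0.1346, 0.0523]
tcp_rot: [0.997, 0.082, -0.002, -0.0]
contact_force: [-7.8, -3.5, 4.4]
opening: 0.0
```

Run:
```python
from h import *
im,c=save("wrist","w4"); crop(im,50,390,0,120,"w4c",2.35)
```

```text
(no output)
```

View pics/w4c.png

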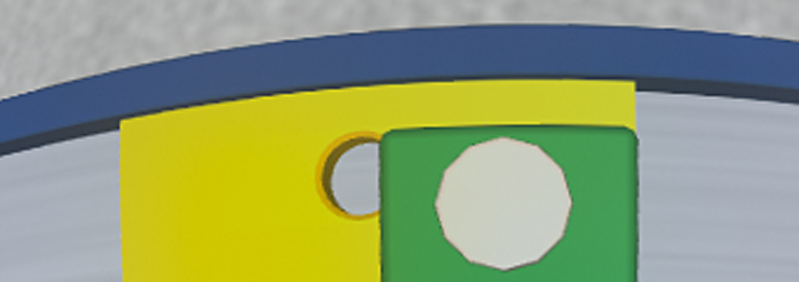

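Call:
send_rows:
  rows:
    - [0.004, 0.0007, 0, 0]
    - [0.004, 0.0007, 0, 0]
    - [-0.05, -0.008, 0, 0]
    - [-0.07, -0.012, 0.05, 0]
    - [-0.07, -0.012, 0.2, 0]
    - [-0.07, -0.012, 0.33, 0]
    - [-0.07, -0.012, 0.33, 0]

```text
time: 7.95
eef_pos: [0.537, -0.1388, 0.1571]
tcp_rot: [0.997, 0.081, 0.005, 0.002]
contact_force: [-0.2, 0.6, -0.1]
opening: -0.002
```

Run:
```python
from h import *
im,c=save("wrist","w5");print(monitor.get_state()["eef_pos"])
```

```text
[ 0.5355256  -0.13819471  0.15448861]
```

View pics/w5.png

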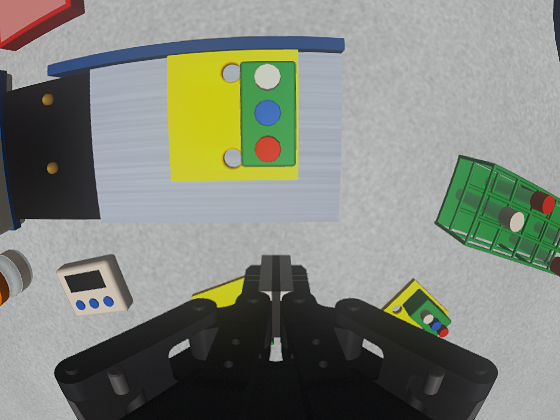

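The carrier now lies flat along the rail. The holes are at (231,73) and (233,158), the pins at (48,99) and (52,168).

Run:
```python
from h import *
np.set_printoptions(precision=4,suppress=True)
c=imaging.calibration("wrist")
w=lambda u,v,z:onz("wrist",u,v,z,c)[:2]
pb,pa=w(48,99,.027),w(52,168,.027);hb,ha=w(231,73,.038),w(233,158,.038)
ang=lambda d:np.arctan2(*d[::-1])
print((pa+pb)/2,ang(pb-pa),np.linalg.norm(pb-pa)); print((ha+hb)/2,ang(hb-ha),np.linalg.norm(hb-ha))
k=[w(167,56,.038),w(170,181,.038),w(298,179.5,.038),w(298,50,.038)]; print(np.array(k),np.mean(k,0),ang(k[0]-k[1]),ang(k[3]-k[2]),ang(k[1]-k[2])-np.pi/2)
r=w(50,74,.042)-w(344,50,.042); print("rail",ang(r)-np.pi/2)
print("block",w(245,165,.072),w(295,165,.072),w(296,62,.072))
```

```text
[0.5745 0.077 ] 0.15087374796717623 0.06418304182103676
[ 0.6052 -0.0945] 0.17515950656961454 0.06375155343603436
[[ 0.6451 -0.0376]
 [ 0.549  -0.0529]
 [ 0.5654 -0.1508]
 [ 0.6615 -0.1344]] [ 0.6052 -0.0939] 0.15817294006895738 0.1690441637435511 0.16572438595700123
rail 0.16498263219605058
block [ 0.5751 -0.112 ] [ 0.5802 -0.1437] [ 0.6457 -0.1332]
```

Call:
send_rows:
  rows:
    - [0.03, -0.1, 0, 0.028]
    - [0.09, -0.15, 0, 0.056]
    - [0.16, -0.15, 0, 0.084]
    - [0.23, -0.13, 0, 0.112]
    - [0.273, -0.107, 0, 0.14]
    - [0.273, -0.107, 0, 0.168]
    - [0.273, -0.107, 0, 0.196]
    - [0.273, -0.107, 0, 0.224]
    - [0.273, -0.107, 0, 0.25]
    - [0.273, -0.107, 0, 0.25]
    - [0.273, -0.107, -0.1, 0.25]
    - [0.273, -0.107, -0.2, 0.25]
    - [0.273, -0.107, -0.27, 0.25]
    - [0.273, -0.107, -0.3, 0.25]
    - [0.273, -0.107, -0.3, 0.25]
  jaw: 0.6

```text
time: 9.88
eef_pos: [0.6158, -0.1699, 0.061]
tcp_rot: [0.647, 0.762, -0.0, -0.0]
contact_force: [-0.4, -0.6, 0.2]
opening: 0.399
```

Run:
```python
from h import *
im,c=save("wrist","w6");print(monitor.get_state()["eef_pos"])
im,c=save("scene","s6");crop(im,170,370,130,270,"s6c",4)
```

```text
[ 0.6163769  -0.17013044  0.06196538]
```

View pics/w6.png

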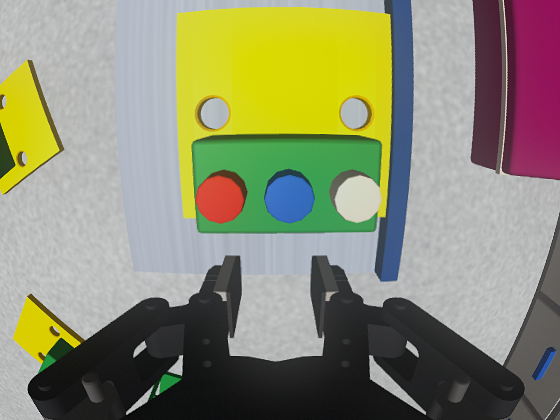

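View pics/s6c.png

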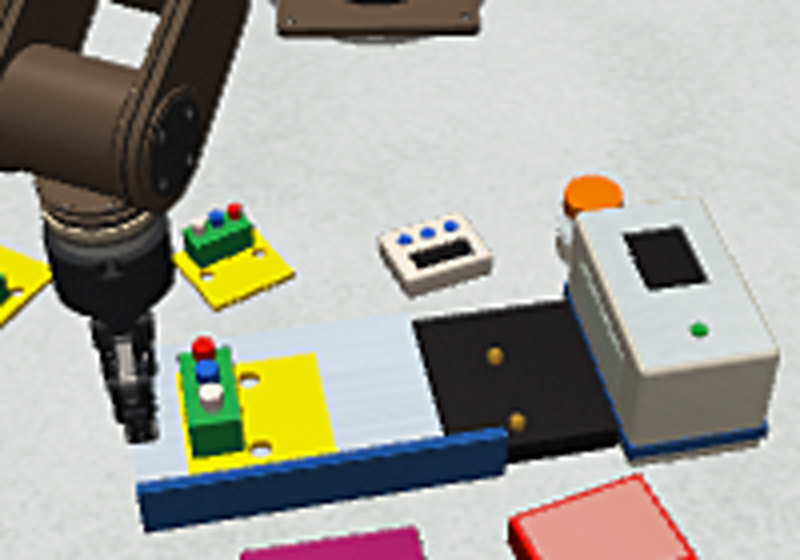

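The fingers stand behind the block, at wrist (228,295) and (322,295), about 3 mm to the robot's side of its middle. I'll lower 5 mm, centre, and push along the rail.

Call:
send_rows:
  rows:
    - [0.01, 0, -0.015, 0]
    - [0.005, 0.03, -0.015, 0]
    - [0.001, 0.055, -0.015, 0]
    - [-0.003, 0.08, -0.015, 0]
    - [-0.0065, 0.1, -0.015, 0]
    - [-0.0106, 0.125, -0.015, 0]
    - [-0.0147, 0.15, -0.015, 0]
    - [-0.0188, 0.175, -0.015, 0]
    - [-0.0229, 0.2, -0.015, 0]
    - [-0.027, 0.225, -0.015, 0]
    - [-0.027, 0.225, -0.015, 0]

```text
time: 11.35
eef_pos: [0.6078, -0.1013, 0.0568]
tcp_rot: [0.647, 0.762, 0.001, -0.0]
contact_force: [-0.6, 0.8, -0.2]
opening: 0.4
```

Run:
```python
from h import *
im,c=save("wrist","w7")
```

```text
(no output)
```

View pics/w7.png

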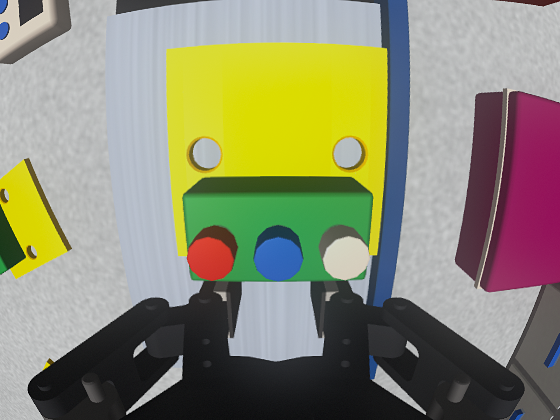

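Run:
```python
from h import *
np.set_printoptions(precision=4,suppress=True)
c=imaging.calibration("wrist");print(monitor.get_state()["eef_pos"])
w=lambda u,v,z:onz("wrist",u,v,z,c)[:2]
a,b=w(205,153,.038),w(349,153,.038);d=b-a;print(a,b,(a+b)/2,np.linalg.norm(d),np.arctan2(d[1],d[0]))
X=np.array([np.cos(.163),np.sin(.163)]);Y=np.array([-X[1],X[0]])
for q in [w(387,48,.038),w(378,254,.038),w(167,48,.038)]: print("plate",q,q@X,q@Y)
for q in [w(380,5,.03),w(386,100,.03)]: print("rail bottom",q,q@X)
for q in [w(391,20,.042),w(391,130,.042)]: print("rail top",q,q@X)
m=(a+b)/2;print("rel pins",(m-[.578,.0805])@X,(m-[.578,.0805])@Y, "ledge edge",w(250,6,.03)@Y-m@Y)
```

```text
[ 0.6079 -0.1015  0.0568]
[ 0.5674 -0.0494] [ 0.6308 -0.0389] [ 0.5991 -0.0441] 0.06435125644589472 0.1634243817392522
plate [0.6398 0.0124] 0.6333113943374051 -0.09154726894889137
plate [ 0.6567 -0.0846] 0.6342666750260699 -0.19008975343463144
plate [ 0.5426 -0.0037] 0.5347582670098173 -0.09171432836411737
rail bottom [0.6358 0.0362] 0.6332384762080497
rail bottom [ 0.6459 -0.0107] 0.6356232319143376
rail top [0.6386 0.0251] 0.6341884187455924
rail top [ 0.6468 -0.0247] 0.634247873297352
rel pins 0.000592252663615566 -0.12641939483236958 ledge edge 0.06938321027308574
```

Call:
send_rows:
  rows:
    - [-0.0033, 0.02, 0, 0]
    - [-0.0074, 0.045, 0, 0]
    - [-0.0115, 0.07, 0, 0]
    - [-0.0156, 0.095, 0, 0]
    - [-0.0197, 0.12, 0, 0]
    - [-0.0238, 0.145, 0, 0]
    - [-0.028, 0.17, 0, 0]
    - [-0.032, 0.195, 0, 0]
    - [-0.0362, 0.22, 0, 0]
    - [-0.0403, 0.245, 0, 0]
    - [-0.0444, 0.27, 0, 0]
    - [-0.0485, 0.295, 0, 0]
    - [-0.0518, 0.315, 0, 0]
    - [-0.0543, 0.33, 0, 0]
    - [-0.0543, 0.33, 0, 0]

```text
time: 13.28
eef_pos: [0.5916, -0.0028, 0.057]
tcp_rot: [0.647, 0.762, 0.001, -0.0]
contact_force: [-0.4, 0.2, 0.0]
opening: 0.395
```

Run:
```python
from h import *
im,c=save("wrist","w8")
im,c=save("scene","s8");crop(im,170,370,130,270,"s8c",4)
```

```text
(no output)
```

View pics/w8.png

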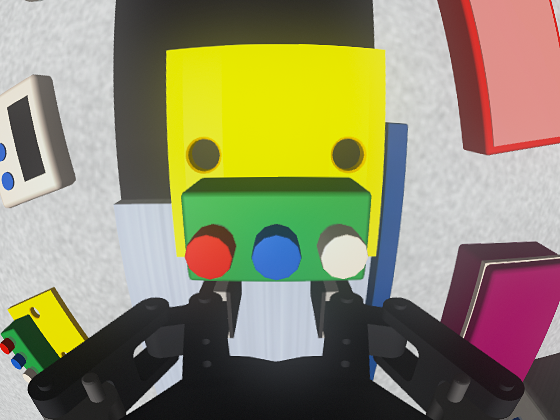

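View pics/s8c.png

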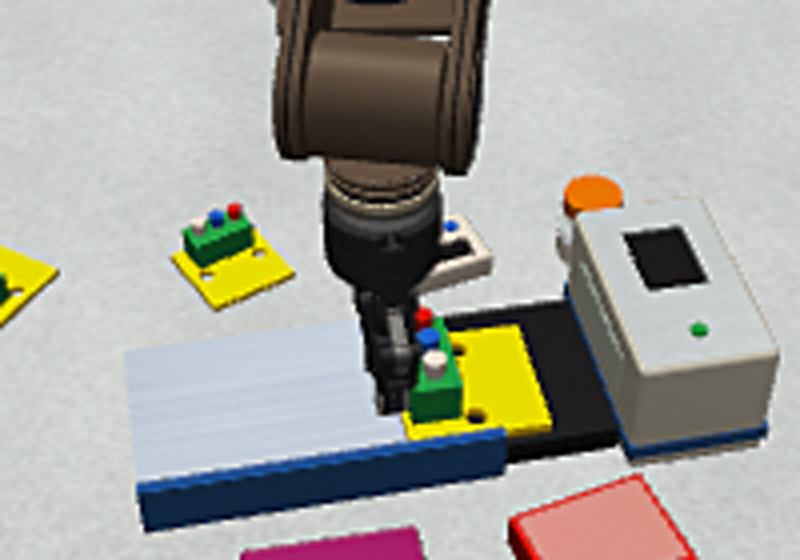

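Still square and against the rail, with about 25 mm to go. Next I'll creep forward.

Call:
send_rows:
  rows:
    - [-0.0016, 0.01, 0, 0]
    - [-0.0033, 0.02, 0, 0]
    - [-0.005, 0.03, 0, 0]
    - [-0.0066, 0.04, 0, 0]
    - [-0.0082, 0.05, 0, 0]
    - [-0.0099, 0.06, 0, 0]
    - [-0.0109, 0.066, 0, 0]
    - [-0.0115, 0.07, 0, 0]
    - [-0.0122, 0.074, 0, 0]
    - [-0.0122, 0.074, 0, 0]

```text
time: 14.62
eef_pos: [0.5878, 0.0189, 0.057]
tcp_rot: [0.647, 0.762, 0.0, -0.0]
contact_force: [0.4, -0.4, -0.2]
opening: 0.401
```

Run:
```python
from h import *
im,c=save("wrist","w9")
im,c=save("scene","s9");crop(im,250,350,160,250,"s9c",6)
```

```text
(no output)
```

View pics/w9.png

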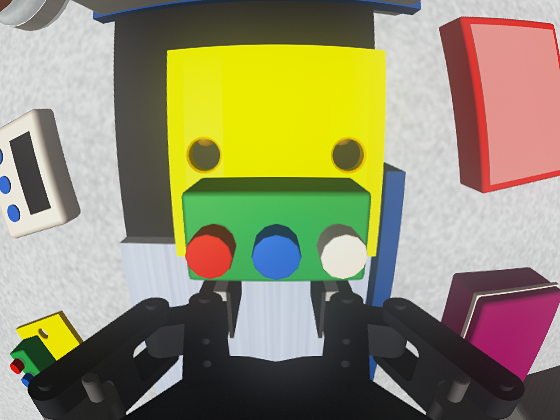

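View pics/s9c.png

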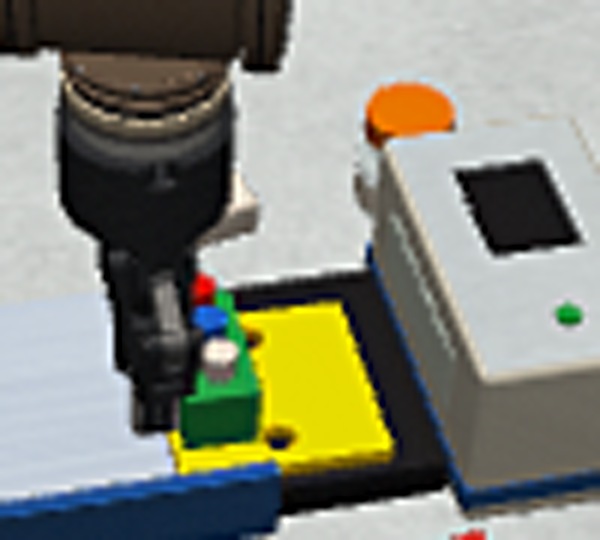

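Brass tips now show evenly at the front of both holes, at (205,143) and (348,143). It hasn't dropped yet and is a few mm short.

Call:
send_rows:
  rows:
    - [-0.0005, 0.003, 0, 0]
    - [-0.001, 0.006, 0, 0]
    - [-0.0015, 0.009, 0, 0]
    - [-0.002, 0.012, 0, 0]
    - [-0.002, 0.012, 0, 0]

```text
time: 15.35
eef_pos: [0.5872, 0.0227, 0.0569]
tcp_rot: [0.647, 0.762, 0.0, -0.0]
contact_force: [0.7, -0.7, 0.3]
opening: 0.399
```

Run:
```python
from h import *
im,c=save("wrist","w10")
```

```text
(no output)
```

View pics/w10.png

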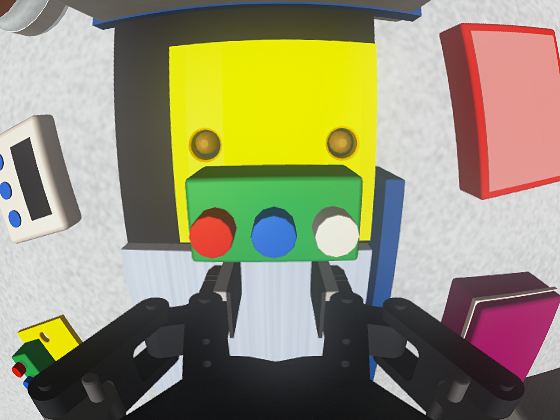

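It dropped. Both pins are centred in the holes, at (205,145) and (341,142), and the plate looks smaller because it is lower. I'll back off, lift and verify.

Call:
send_rows:
  rows:
    - [0.002, -0.012, 0, 0]
    - [0.0066, -0.04, 0, 0]
    - [0.0132, -0.08, 0, 0]
    - [0.0198, -0.12, 0, 0]
    - [0.0198, -0.12, 0.1, 0]
    - [0.0198, -0.12, 0.25, 0]
    - [0.0198, -0.12, 0.35, 0]
    - [0.0198, -0.12, 0.35, 0]
    - [0.0198, -0.12, 0.35, 0]

```text
time: 16.52
eef_pos: [0.5925, -0.014, 0.1606]
tcp_rot: [0.647, 0.762, -0.001, -0.001]
contact_force: [-0.8, 0.2, -0.1]
opening: 0.403
```

Run:
```python
from h import *
im,c=save("wrist","w11")
im,c=save("scene","s11");crop(im,230,370,150,255,"s11c",5)
im,c=save("top","t11");crop(im,180,380,130,300,"t11c",3.5)
```

```text
(no output)
```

View pics/w11.png

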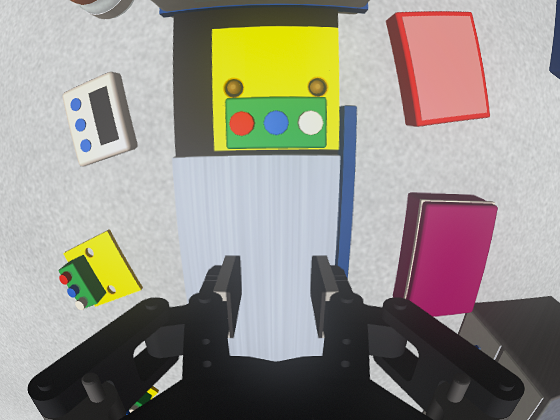

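View pics/s11c.png

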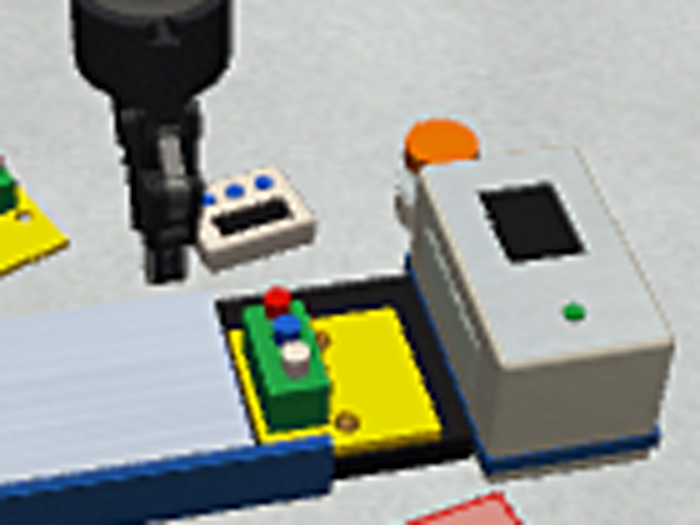

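Seated over both pins. I'll do a quick numeric check of plate height and flatness before handing in.

Run:
```python
from h import *
np.set_printoptions(precision=4,suppress=True)
c=imaging.calibration("wrist");s=imaging.calibration("scene")
W=[(212,28),(339,27),(214,151),(340,149)]
for z in (.028,.038):
    k=[onz("wrist",*p,z,c)[:2] for p in W]; print(z,[np.linalg.norm(k[i]-k[j]) for i,j in [(0,1),(2,3),(0,2),(1,3)]],np.mean(k,0),np.arctan2(*(k[1]-k[0])[::-1]))
g=lambda x,y:(x/5+230-.4,y/5+150-.4)
def tri(a,b):
    o1,d1=ray("wrist",*a,c);o2,d2=ray("scene",*b,s)
    A=np.stack([d1,-d2],1);t=np.linalg.lstsq(A,o2-o1,rcond=None)[0];p,q=o1+d1*t[0],o2+d2*t[1];return (p+q)/2,np.linalg.norm(p-q)
for a,b in zip(W[:2],[g(396,307),g(441,433)]): print(tri(a,b))
for a,b in [((234,87),g(321,340)),((317,87),g(347,422))]: print("hole",tri(a,b))
```

```text
0.028 [np.float64(0.09972503540910818), np.float64(0.10027906560411436), np.float64(0.10016643797885848), np.float64(0.09923335441795414)] [0.5762 0.0833] 0.17063785865095207
0.038 [np.float64(0.09582931510801528), np.float64(0.09636170232571638), np.float64(0.09625347445549073), np.float64(0.09535684144640537)] [0.5764 0.0823] 0.1706378586509519
(array([0.5184, 0.1242, 0.0281]), np.float64(0.0005345354873000178))
(array([0.617 , 0.1409, 0.0257]), np.float64(0.0013025267420719456))
hole (array([0.5439, 0.0779, 0.0276]), np.float64(0.00018058401354395382))
hole (array([0.6076, 0.0884, 0.0262]), np.float64(0.0001793523748787754))
```

View pics/t11c.png

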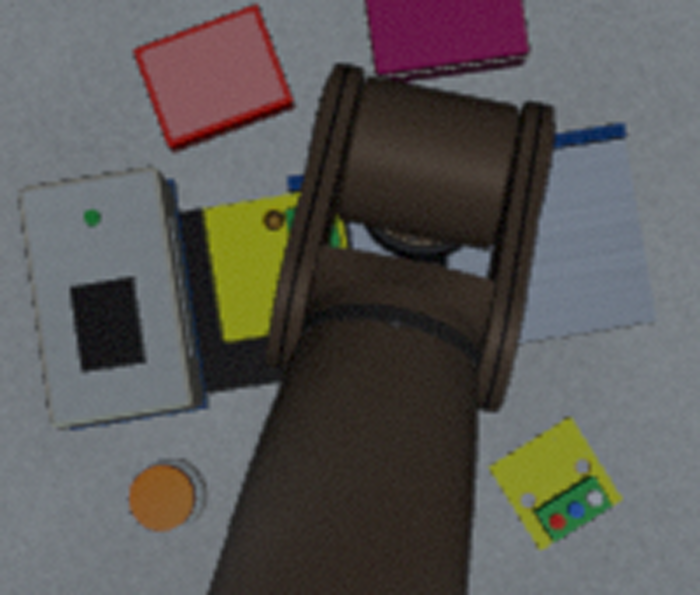

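All four plate sides measure 99–100 mm at z = 28 mm, which is the seated height. Its centre is on the pins, and the bystanders are unmoved. Handing in.

```bash
python3 -c "
from plant import workorder; print(workorder.sign_off())"
```

```text
the job is handed in; nothing more can be done
None
```

The yellow carrier is seated over both brass pins, flat on the nest floor in front of the reader, and I've handed the job in (about 17 s on the clock).

I pushed it sideways against the blue rail with shut fingers. The first push stuck with the trailing corner about 4 mm off the rail, so I pushed again nearer the trailing side, which squared it. Then I pushed the green block along the rail with two fingers until the carrier dropped, and backed the arm clear.

**Last checks:**
- **Height:** in the wrist view all four plate sides measure 99–100 mm if the plate top is at z = 28 mm, the seated height. Two-view points on the plate and holes came out at 26–28 mm.
- **Position:** both pins show centred in the holes, and the plate centre is within about 3 mm of my earlier pin estimates, close to the measuring error.
- **Yaw:** the last reading was 0.171 rad against the dock's 0.163, also within measuring error.
- **Forces and bystanders:** the highest wrist force I read was about 12 N, and no bystander appeared to have moved. The last pictures did not show the beaker, and the arm hid the timer in the last top view, though the wrist view showed it.

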